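Cull the odd pieces and put the frame kit away

TASK

Sort this batch of wooden frame-kit pieces: the odd ones (a rail too short or with a broken end, a corner piece whose legs are not square) go into the dark grey scrap bin, sound straight rails into the left bay of the open top drawer and sound L-shaped corner pieces into its right bay. When every piece lies in its place, push the drawer fully shut. Leave the eraser and the thread spool where they are.

Things in the scene. Friction and masses are not known exactly. Their poses are not given: they have to be found in the camera images.
- rail_1_mid (a point): full-length straight rail, a sound part: dark wood bar 76 x 24 x 16 mm lying flat, a small pale dot near each end. Point: its centre, half-way up (8 mm above its underside). x axis along its length, z up. May be absent
- rail_2_mid (a point): full-length straight rail, a sound part: dark wood bar 76 x 24 x 16 mm lying flat, a small pale dot near each end. Point: its centre, half-way up (8 mm above its underside). x axis along its length, z up. May be absent
- rail_3_mid (a point): full-length straight rail, a sound part: dark wood bar 76 x 24 x 16 mm lying flat, a small pale dot near each end. Point: its centre, half-way up (8 mm above its underside). x axis along its length, z up. May be absent
- corner_1_leg (a point): sound corner piece: L of dark wood lying flat, 18 mm high, legs at 90 degrees, each 60 mm long (from the outer corner), 10 mm thick. Point: in the middle of the thickness of one leg, 38 mm from the outer corner, half-way up (9 mm). x axis along this leg away from the corner; the other leg leaves the corner towards +y. The piece reaches 22 mm from the point to +x, 38 mm to -x, 55 mm to +y. May be absent
- corner_2_leg (a point): sound corner piece: L of dark wood lying flat, 18 mm high, legs at 90 degrees, each 60 mm long (from the outer corner), 10 mm thick. Point: in the middle of the thickness of one leg, 38 mm from the outer corner, half-way up (9 mm). x axis along this leg away from the corner; the other leg leaves the corner towards +y. The piece reaches 22 mm from the point to +x, 38 mm to -x, 55 mm to +y. May be absent
- corner_3_leg (a point): sound corner piece: L of dark wood lying flat, 18 mm high, legs at 90 degrees, each 60 mm long (from the outer corner), 10 mm thick. Point: in the middle of the thickness of one leg, 38 mm from the outer corner, half-way up (9 mm). x axis along this leg away from the corner; the other leg leaves the corner towards +y. The piece reaches 22 mm from the point to +x, 38 mm to -x, 55 mm to +y. May be absent
- short_rail_mid (a point): odd piece: a rail cut too short, 46 instead of 76 mm long, 24 mm wide, 16 mm high, dark wood. Point: its centre, half-way up (8 mm). x axis along its length. May be absent
- chipped_rail_mid (a point): odd piece: a rail 76 x 24 x 16 mm with a corner broken out of one end (a step 22 mm long and 12 mm wide, half of the width, is missing at its +x, +y end). Point: its centre line, half-way along, half-way up (8 mm). x axis along its length. May be absent
- splayed_corner_leg (a point): odd piece: a corner piece whose legs stand at 135 degrees instead of 90, 18 mm high, legs about 60 mm long and 10 mm thick. Point: in the middle of the thickness of one leg, 38 mm from the corner, half-way up (9 mm). x axis along this leg away from the corner; the other leg leaves the corner towards -x, +y at 45 degrees to both. May be absent
- left_bay (a point): left half (+y) of the chest's top drawer, divided by a plywood strip 6 mm thick, 48 mm high. Point: on the bay's floor, mid-width, 96 mm above the worktop, moving with the drawer. Bay from 49 mm before the point to 119 mm behind it (x), 105 mm wide; sides 53, front 65 mm high; only the first (opening - 11 mm) from the front is open above, the rest is under the chest's top. Axes: x to the chest's back, y to its left, z up
- right_bay (a point): right half (-y) of the same drawer, of the same size and with the same axes as the left one. Point: the like point on its floor. In both, pieces may lie on one another, but the drawer shuts only if nothing stands more than 66 mm above the floor
- drawer_knob (a point): outer end of the round wooden knob (22 mm across, standing 22 mm out) in the middle of the top drawer's front, 126 mm above the worktop; the front's upper edge is 35 mm above the knob's axis, the chest's top 45 mm above it. Moves with the drawer. Axes as for the bays
- drawer_chest_drawer_1 (a joint): opening of the top drawer of the plywood chest: 0 shut (fully home, front flush), 0.13 fully open; slides along the x axis of the bays, pushing to +x shuts it; about 1 N of friction. It starts nearly fully open. The chest stands fixed, 172 mm high, 250 mm wide
- scrap_bin_in (a point): dark grey open parts bin, fixed on the worktop at the left, about 161 x 179 mm outside and 117 mm high (front rim 93 mm), walls leaning inward to a floor of about 85 x 115 mm. Point: middle of its inner floor, 3 mm above the worktop. z up, x to its back
- eraser: bystander: eraser 17 x 43 x 12 mm lying among the pieces. Origin: centre of its underside
- spool: bystander: thread spool 29 mm across, 48 mm high, standing near the pieces. Origin: centre of its underside

How it is judged:
By the outcome, as a careful person would: the job done as asked, in the order asked, and still so for the second after the job is handed in, with the robot touching nothing.
Of rail_1, rail_2, rail_3, corner_1, corner_2, corner_3 only 3 to 5 are there at a start; the rules pass over those that are not, and their reading is None.
Of short_rail, chipped_rail, splayed_corner only 2 to 3 are there at a start; the rules pass over those that are not, and their reading is None.
At some moment in a run one of rail_1, rail_2, rail_3, corner_1, corner_2, corner_3, short_rail, chipped_rail, splayed_corner may be knocked a few centimetres aside while the robot is not near it.
Once in a run the grip may slacken for a moment while it holds something.
It also fails if it takes over 210 s, if anything falls off the work surface, if the arm or the gripper's body presses on something with over 40 N, if the wrist force passes 120 N, or if a joint passes its speed limit or range.

ROBOT

A 7-joint arm with a two-finger parallel gripper is mounted at the origin on a cart in front of the work surface, level with it; the furniture and walls round the work are solid. World frame = base frame: x ahead of the robot, y to its left, z up, the work surface at z = 0. Lengths are in m, angles in degrees, forces in N, time in s.
With the tool pointing down it reaches from about 0.425 to 1.025 m from the base axis. Payload 9.4 kg.
Tool frame: the origin (TCP) lies midway between the tips of the shut fingers; the grasp point (between the pads) lies 19 mm behind it (arm.grasp_offset is the distance from the TCP to the grasp point, in m); z points along the fingers, y is the line along which they close (so a half turn about z gives the same grasp; the last joint's range is limited). The gripper opens to 93 mm and grips with 3 to 60 N. Pads are 15 mm wide; open, the fingers measure 128 mm over their backs; the gripper's body (75 mm by 188 mm) begins 65 mm behind the grasp point.
Start: joints at [65.105, 34.337, -0.143, 91.639, 0.103, 54.024, -4.572], TCP at [0.254, -0.679, 0.219] pointing down, gripper open.
Joint ranges: [-147.43, 147.43], [-19.82, 112.94], [-74.19, 73.91], [6.32, 146.72], [-59.91, 239.91], [6.04, 106.73], [-150.56, 150.56]. Speed limits (degrees/s): [127.2, 127.2, 172.46, 172.46, 180, 180, 180].

INTERFACE

Orientations are given as [roll, pitch, yaw] about the fixed x, y, z axes, in that order (R = Rz(yaw) Ry(pitch) Rx(roll)).
In Python, from bench import observe, capture, camera_info, arm gives the robot as it stands.
- The arm moves only by the tool carry_out, never from a script. Its arguments are lists of equal length, an entry for each row: "dp": the shift along the tool's x, y, z in units of 25 mm (1.0 is 25 mm), a list of three; "angular": the turn, a rotation vector about the tool's x, y, z in units of 5 degrees (1.0 is 5 degrees), a list of three. A call has 1 to 20 rows; each row is the pose to reach, as a shift and turn from the pose commanded when the call began, along the tool's axes at that moment; what a row does not reach only later rows make up. A row lasts 1/12 s, in which the tool goes at most 41.7 mm and 7.16 degrees, less where a joint would pass 70% of its speed; a pose out of reach is approached as far as the arm can. A call with a gripper value outside its range is refused whole. "claw" is the finger opening in mm, from 0 to 93, set as the call begins (left out, the last holds). The fingers move at their own pace and stop on an object; the grip force is fixed at half the most. Time passes only in rows, so rows that repeat a pose let the fingers close. It gives the time, the measured TCP pose, the force, the opening and the grip force at its end, in the units of the state.
- observe(): the state, without advancing time (a new reading comes with each control period).
- capture(name): name is "scene" or "top"; returns (picture, depth): 480x640x3 uint8, blue, green, red; 480x640 float32, m along the optical axis (not along the pixel's ray), 0 where there is no reading.
- camera_info(name): a dict with "mtx" (3x3 intrinsics, pixels), "extrinsics" (4x4, takes a point from camera to world coordinates). Camera axes: x right, y down, z forward; pixel columns grow to the right and rows downward; lengths in m; the calibration is good to about 2 mm. A picture is of the moment at which its call begins. camera_info takes no time and is no camera call.
- arm.sign_off(): hands the job in; it is judged then, once.
The state is a dict: "time": time; "joint_positions": joint angles; "dq": joint speeds; "joint_torque": joint torques, N m; "tool_pos": TCP position; "tool_rot": TCP orientation; "contact_force": force on the tool from outside, world axes, zero at the start; "moment": the same for the moment, N m; "gripper_width": opening from 0.0 (shut) to 1.0 (fully open); "finger_force": force on a finger pad.
Only numpy, scipy, OpenCV 4.12 (cv2) and the standard library are available. Lean on these libraries where they do the work, as an engineer would, in place of code of your own. Each camera call takes 0.05 s, during which the arm holds its last target. There are 200 camera calls.

## Working session

There is one attempt and no reset: what is moved stays moved. The work goes in short steps, Python scripts to look and compute and a tool call to move; the robot and the scene stay as the last step left them, time stands still between calls to the robot, and variables do not carry over. Pictures are saved under pics/ and viewed, at most 14 in all, crops included, and the job is handed in when it is done.

Besides the shell and the picture viewer there is one more tool, called in YAML: its name, and indented under it one key for each argument. carry_out: Moves the arm, as the interface text tells. Its arguments: {"type":"object","properties":{"dp":{"type":"array","items":{"type":"array","items":{"type":"number"}}},"angular":{"type":"array","items":{"type":"array","items":{"type":"number"}}},"claw":{"type":"number"}},"required":["dp","angular"]}

```bash
ls; mkdir -p pics
python3 - <<'E'
from bench import *
import cv2
print(observe())
for n in("top","scene"):
    im,d=capture(n); cv2.imwrite(f"pics/{n}0.png",im)
    import numpy as np; np.save(f"{n}0.npy",d)
    c=camera_info(n); print(n,c["mtx"],c["extrinsics"])
E
```

```text
pics
{'time': 0.0, 'joint_positions': array([65.10333886, 34.38447328, -0.14757288, 91.67953298,  0.10208786,
       54.0246976 , -4.57111051]), 'dq': array([-0.01042507,  0.06992553,  0.04297611,  0.00855525, -0.01115921,
       -0.07400006, -0.02340037]), 'joint_torque': array([-2.00985651e-04, -7.65061998e+01,  1.49715308e+00, -2.52352273e+01,
       -5.23107068e-02,  1.70029578e-02,  1.54473619e-04]), 'tool_pos': array([ 0.25376269, -0.67862227,  0.21776877]), 'tool_rot': array([-1.79911645e+02,  6.24449663e-03,  2.05074410e+01]), 'contact_force': array([-0.43895848,  0.12078488,  0.04308264]), 'moment': array([ 0.01196492,  0.01305501, -0.04659279]), 'finger_force': 0.0, 'gripper_width': 0.9986056091445583}
top [[619.55145758   0.         320.44014219]
 [  0.         619.55145758 229.10872764]
 [  0.           0.           1.        ]] [[ 1.84146535e-03 -9.92416036e-01  1.22910619e-01  3.42959792e-01]
 [-9.99885435e-01  1.93411666e-05  1.51366000e-02  1.64918971e-02]
 [-1.50241818e-02 -1.22924411e-01 -9.92302304e-01  1.83312370e+00]
 [ 0.00000000e+00  0.00000000e+00  0.00000000e+00  1.00000000e+00]]
scene [[466.44580112   0.         309.33028629]
 [  0.         466.44580112 230.14595002]
 [  0.           0.           1.        ]] [[-0.66110278 -0.4586349   0.59379891 -0.01501794]
 [-0.75010044  0.42204718 -0.50914193  0.51131984]
 [-0.0171009  -0.78200396 -0.62303881  0.74149424]
 [ 0.          0.          0.          1.        ]]
```

View pics/top0.png

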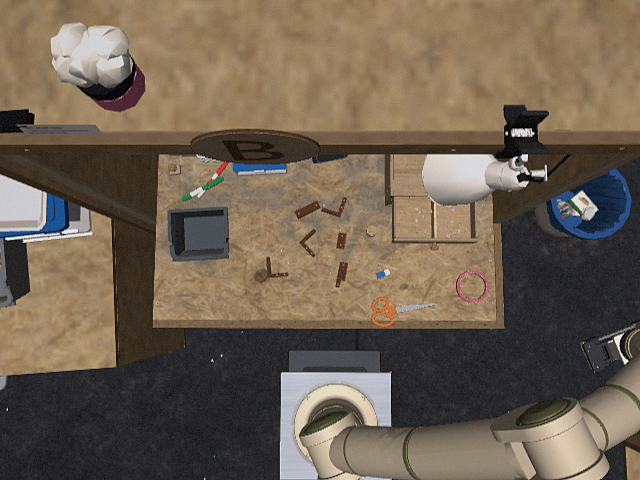

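View pics/scene0.png

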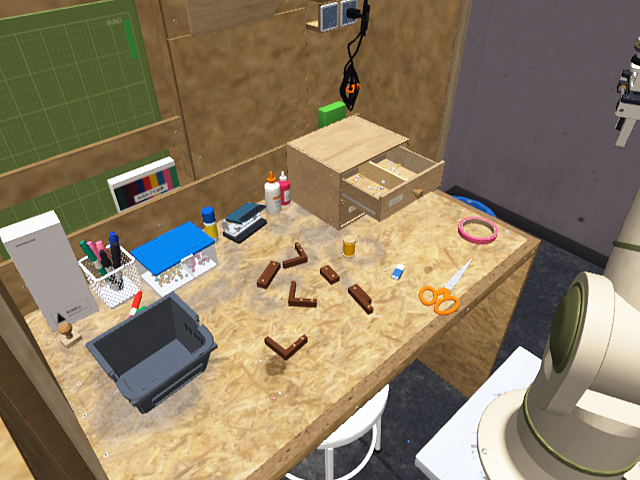

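```bash
cat > h.py <<'E'
import numpy as np,cv2
from bench import *
def deproj(n,u,v,z=None,d=None):
    """world point at pixel: on plane height z, or from depth d"""
    c=camera_info(n);K=c["mtx"];T=c["extrinsics"]
    r=np.array([(u-K[0,2])/K[0,0],(v-K[1,2])/K[1,1],1.])
    w=T[:3,:3]@r
    t=d if d is not None else (z-T[2,3])/w[2]
    return T[:3,3]+t*w
def zoom(im,x,y,w,h,s): return cv2.resize(im[y:y+h,x:x+w],None,fx=s,fy=s,interpolation=cv2.INTER_CUBIC)
def rect(im,x0,x1,y0,y1,z,s=4,n="top"):
    """orthorectified patch at height z; s px per... returns image where up=+x, left=+y, s px/mm"""
    c=camera_info(n);K=c["mtx"];Ti=np.linalg.inv(c["extrinsics"])
    W=[(x1,y1),(x1,y0),(x0,y0),(x0,y1)]
    P=[]
    for a in W:
        p=Ti@np.array([*a,z,1]);q=K@p[:3];P.append(q[:2]/q[2])
    w=int((y1-y0)*1000*s);h=int((x1-x0)*1000*s)
    H=cv2.getPerspectiveTransform(np.float32(P),np.float32([[0,0],[w,0],[w,h],[0,h]]))
    return cv2.warpPerspective(im,H,(w,h),flags=cv2.INTER_CUBIC)
E
python3 - <<'E'
from h import *
im=cv2.imread("pics/top0.png");d=np.load("top0.npy")
print("lamp",[deproj("top",u,v,d=d[v,u]).round(3) for u,v in((440,175),(465,180),(500,178),(525,170))])
for n,u,v in(("bin",200,230),("rail",307,210),("short",341,240),("chip",342,273),("spool",371,231),("drawfloor",412,220),("front",434,240),("tape",472,270),("chesttop",405,180),("binrim",229,237),("shelf edge",300,145)):
    print(n,deproj("top",u,v,d=d[v,u]).round(3))
for n,(u,v) in dict(rail=(307,210),short=(341,240)).items(): print(n,deproj("top",u,v,z=.016))
r=rect(im,.36,.66,-.16,.14,.017,s=2.0); 
for i in range(0,600,100): cv2.putText(r,"x%.2f"%(.66-i/2000),(0,i+10),0,.4,(0,0,255)); cv2.putText(r,"y%.2f"%(.14-i/2000),(i,590),0,.4,(0,0,255));cv2.line(r,(0,i),(6,i),(0,0,255));cv2.line(r,(i,599),(i,592),(0,0,255))
cv2.imwrite("pics/r0.png",r)
E
```

```text
lamp [array([ 0.559, -0.166,  0.82 ]), array([ 0.546, -0.203,  0.841]), array([ 0.542, -0.25 ,  0.877]), array([ 0.553, -0.286,  0.886])]
bin [0.566 0.403 0.009]
rail [0.625 0.084 0.019]
short [ 0.536 -0.016  0.014]
chip [ 0.439 -0.019  0.015]
spool [ 0.559 -0.103  0.046]
drawfloor [ 0.585 -0.216  0.093]
front [ 0.52  -0.266  0.16 ]
tape [ 0.449 -0.403 -0.002]
chesttop [ 0.683 -0.188  0.176]
binrim [0.546 0.316 0.006]
shelf edge [0.572 0.059 0.965]
rail [0.6251857  0.08421096 0.016     ]
short [ 0.53568414 -0.01646291  0.016     ]
```

View pics/r0.png

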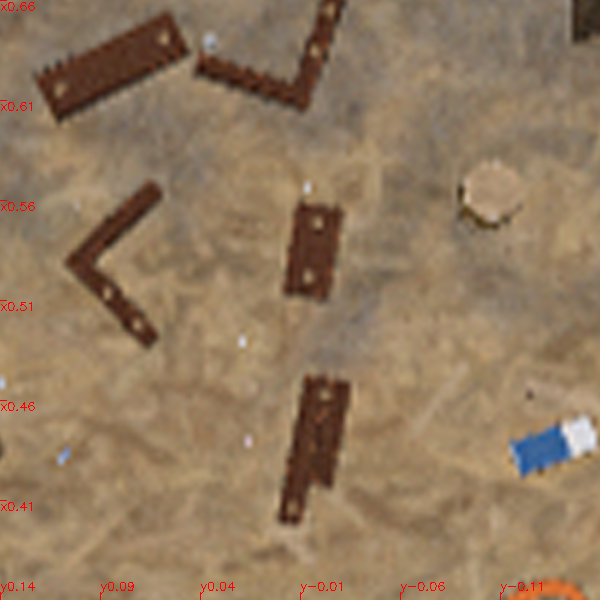

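```bash
cat >> h.py <<'E'
from scipy.optimize import minimize
S=2;X0,X1,Y0,Y1=.36,.72,-.13,.28
def brown(im,z=.017):
    r=rect(im,X0,X1,Y0,Y1,z,s=S)
    b,g,rr=[r[...,i].astype(int) for i in range(3)]
    m=((rr+g+b<190)&(rr-b>15)).astype(np.uint8)*255
    return r,cv2.morphologyEx(m,cv2.MORPH_OPEN,np.ones((5,5)))
L=np.array([(-38,-5),(22,-5),(22,5),(-28,5),(-28,55),(-38,55)])/1000.
def poly(P,x,y,a):
    c,s=np.cos(a),np.sin(a);Q=P@np.array([[c,s],[-s,c]])+[x,y]
    return np.stack([(Y1-Q[:,1])*1000*S,(X1-Q[:,0])*1000*S],1)
def fitL(m,ctr):
    best=None
    def f(p):
        t=np.zeros_like(m);cv2.fillPoly(t,[np.round(poly(L,*p)*16).astype(int)],255,shift=4)
        return -((t>0)&(m>0)).sum()/((t>0)|(m>0)).sum()
    for a in np.arange(0,360,30):
        a=np.radians(a);c,s=np.cos(a),np.sin(a);o=np.array([-18,15])/1000
        p=[ctr[0]-(c*o[0]-s*o[1]),ctr[1]-(s*o[0]+c*o[1]),a]
        r=minimize(f,p,method="Nelder-Mead",options=dict(initial_simplex=np.array([p,[p[0]+.01,p[1],a],[p[0],p[1]+.01,a],[p[0],p[1],a+.3]])))
        if best is None or r.fun<best.fun: best=r
    return best
def pieces(im):
    r,m=brown(im);out=[]
    for c in cv2.findContours(m,cv2.RETR_EXTERNAL,cv2.CHAIN_APPROX_NONE)[0]:
        A=cv2.contourArea(c)/S**2
        if A<500 or A>3000: continue
        (u,v),(w,h),t=cv2.minAreaRect(c)
        ctr=(X1-v/S/1000,Y1-u/S/1000);b=cv2.boxPoints(((u,v),(w,h),t))
        e=max((b[1]-b[0],b[2]-b[1]),key=np.linalg.norm);yaw=np.degrees(np.arctan2(-e[0],-e[1]))%180
        print("A%d ctr %.3f %.3f size %.0fx%.0f yaw %.0f fill %.2f"%(A,*ctr,max(w,h)/S,min(w,h)/S,yaw,A*S*S/w/h),end=" ")
        if A*S*S/w/h<.65:
            mm=np.zeros_like(m);cv2.drawContours(mm,[c],-1,255,-1);M=cv2.moments(c)
            q=fitL(mm,(X1-M["m01"]/M["m00"]/S/1000,Y1-M["m10"]/M["m00"]/S/1000))
            x,y,a=q.x;c2,s2=np.cos(a),np.sin(a)
            p2=np.array([x,y])+np.array([[c2,-s2],[s2,c2]])@np.array([-.033,.033]) 
            print("L leg %.3f %.3f yaw %.0f | other leg %.3f %.3f yaw %.0f IoU %.2f"%(x,y,np.degrees(a)%360,*p2,(np.degrees(a)+90)%360,-q.fun),end="")
            cv2.polylines(r,[np.round(poly(L,*q.x)).astype(int)],True,(0,255,0))
        print()
    return r
E
python3 - <<'E'
from h import *
im=cv2.imread("pics/top0.png");d=np.load("top0.npy")
cv2.imwrite("pics/fit.png",pieces(im))
P=np.array([[deproj("top",u,v,d=d[v,u]) for u in range(160,240)] for v in range(200,270)]).reshape(-1,3)
f=P[(P[:,2]<.02)&(P[:,1]>.34)&(P[:,1]<.47)&(P[:,0]>.5)]
print("rim",[ (P[P[:,2]>.085][:,i].min().round(3),P[P[:,2]>.085][:,i].max().round(3)) for i in (0,1)])
r=rect(im,.46,.66,-.42,-.12,.16,s=2.5)
for i in range(0,750,125): cv2.putText(r,"y%.2f"%(-.12-i/2500),(i,495),0,.4,(0,0,255));cv2.line(r,(i,499),(i,470),(0,0,255))
for i in range(0,500,125): cv2.putText(r,"x%.2f"%(.66-i/2500),(0,i+10),0,.4,(0,0,255));cv2.line(r,(0,i),(30,i),(0,0,255))
a=cv2.imread("pics/fit.png");a=cv2.resize(a,(660,580))
cv2.imwrite("pics/drw.png",r)
E
```

```text
A1112 ctr 0.434 -0.017 size 74x22 yaw 169 fill 0.67 
A575 ctr 0.456 0.190 size 58x25 yaw 3 fill 0.40 L leg 0.433 0.162 yaw 275 | other leg 0.463 0.198 yaw 5 IoU 0.53
A831 ctr 0.534 -0.016 size 44x22 yaw 170 fill 0.87 
A570 ctr 0.544 0.084 size 60x23 yaw 149 fill 0.42 L leg 0.505 0.080 yaw 221 | other leg 0.552 0.077 yaw 311 IoU 0.53
A610 ctr 0.626 0.011 size 58x27 yaw 72 fill 0.39 L leg 0.642 -0.020 yaw 341 | other leg 0.622 0.022 yaw 71 IoU 0.57
A1610 ctr 0.627 0.084 size 74x26 yaw 115 fill 0.85 Traceback (most recent call last):
  File "<stdin>", line 4, in <module>
  File "h.py", line 5, in deproj
    c=camera_info(n);K=c["mtx"];T=c["extrinsics"]
ValueError: time passes only in moves, steps and waits
```

```bash
sed -i 's/^from bench import \*/from bench import *\nimport functools\ncamera_info=functools.lru_cache()(camera_info)/; s/rr+g+b<190/rr+g+b<235/; s/np.ones((5,5))/np.ones((3,3))/' h.py
python3 - <<'E'
from h import *
im=cv2.imread("pics/top0.png");d=np.load("top0.npy")
f0=pieces(im);cv2.imwrite("pics/fit.png",f0)
P=np.array([[deproj("top",u,v,d=d[v,u]) for u in range(160,240)] for v in range(200,270)]).reshape(-1,3)
q=P[P[:,2]>.085];print("rim",q.min(0),q.max(0))
f=P[(P[:,2]<.015)&(P[:,2]>-.05)&(P[:,1]>.35)&(P[:,1]<.46)&(P[:,0]>.5)&(P[:,0]<.62)];print("floor",np.median(f,0))
r=rect(im,.46,.66,-.42,-.12,.16,s=2)
for i in range(0,600,100): cv2.putText(r,"y%.2f"%(-.12-i/2000),(i,395),0,.4,(0,0,255));cv2.line(r,(i,399),(i,370),(0,0,255))
for i in range(0,400,100): cv2.putText(r,"x%.2f"%(.66-i/2000),(0,i+10),0,.4,(0,0,255));cv2.line(r,(0,i),(30,i),(0,0,255))
cv2.imwrite("pics/drw.png",r)
c=np.zeros((600,800,3),np.uint8);c[:400,:600]=r
cv2.imwrite("pics/drw.png",r)
E
```

```text
A1377 ctr 0.434 -0.017 size 75x24 yaw 169 fill 0.77 
A1386 ctr 0.436 0.201 size 75x74 yaw 42 fill 0.25 L leg 0.433 0.163 yaw 274 | other leg 0.464 0.198 yaw 4 IoU 0.54
A979 ctr 0.534 -0.016 size 47x23 yaw 171 fill 0.90 
A997 ctr 0.528 0.067 size 62x60 yaw 42 fill 0.27 L leg 0.505 0.079 yaw 223 | other leg 0.552 0.077 yaw 313 IoU 0.86
A1798 ctr 0.627 0.084 size 75x28 yaw 117 fill 0.87 
A1091 ctr 0.642 0.004 size 63x60 yaw 160 fill 0.28 L leg 0.642 -0.020 yaw 341 | other leg 0.621 0.022 yaw 71 IoU 0.87
rim [0.34295979 0.0164919  0.08516523] [0.6198993 0.4757346 1.8331237]
floor [0.55795441 0.40221838 0.00357143]
```

View pics/drw.png

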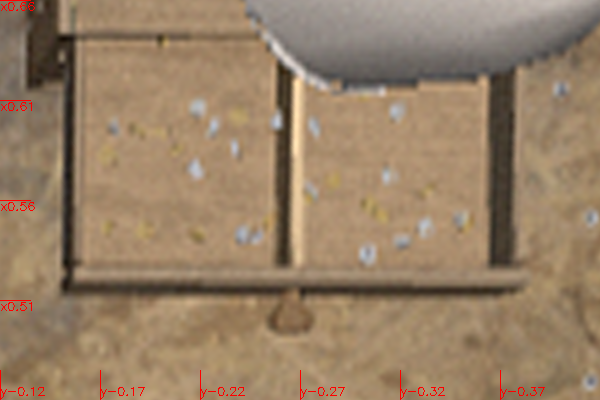

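```bash
python3 -c "
import cv2;a=cv2.imread('pics/fit.png');print(a.shape);cv2.imwrite('pics/fit2.png',a[:600,:800])"
```

```text
(720, 820, 3)
```

View pics/fit2.png

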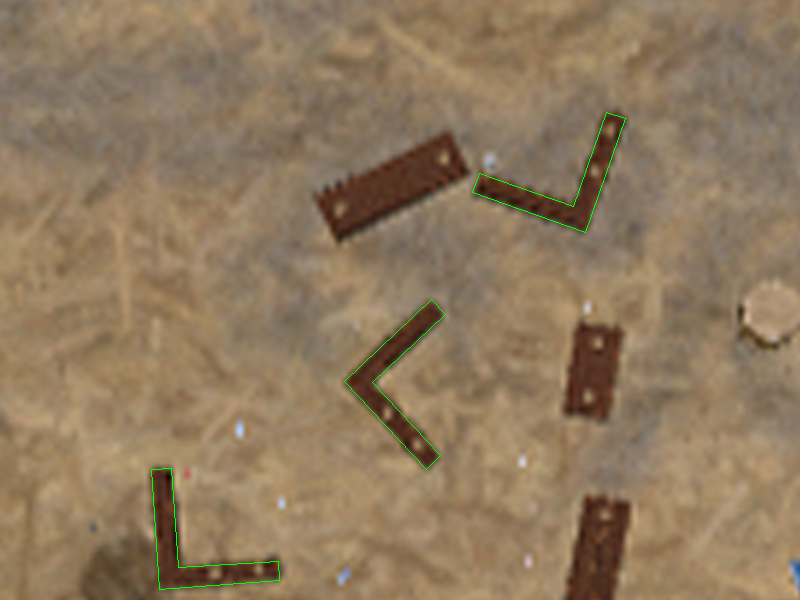

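```bash
cat > plan.py <<'E'
import json,math,sys
import numpy as np
from scipy.spatial.transform import Rotation as R
def rot(yaw): return R.from_euler("xyz",[180,0,yaw],degrees=True)
def plan(calls,start=None):
    """calls: list of calls, each a list of (x,y,z,yaw); prints rows in units; keeps the commanded pose in cmd.json"""
    cur=start or json.load(open("cmd.json"))
    for i,c in enumerate(calls):
        R0=rot(cur[3]);p0=np.array(cur[:3]);prev=cur
        for w in c:
            dp=R0.inv().apply(np.array(w[:3])-p0)/.025
            a=(w[3]-cur[3]+180)%360-180 if abs(w[3]-cur[3])>180 else w[3]-cur[3]
            n=max(math.dist(w[:3],prev[:3])/.0417,abs(w[3]-prev[3])/7.16)
            print(i,"dp",[round(float(v),2) for v in dp],"ang z",round(-a/5,2),"rows>=%.1f"%n);prev=w
        cur=list(c[-1])
    json.dump(cur,open("cmd.json","w"))
E
python3 - <<'E'
from plan import *
from h import deproj
print("bin rim",deproj("top",200,261,z=.093),deproj("top",200,208,z=.117),deproj("top",169,230,z=.117),deproj("top",229,230,z=.117))
plan([[(.45,-.02,.12,-11)],[(.45,-.02,.03,-11),(.45,-.02,.004,-11)],[(.45,-.02,.22,-11)],[(.558,.40,.22,90),(.558,.40,.07,90)],[(.558,.40,.22,90)]],[.254,-.679,.219,20.5])
E
```

```text
bin rim [0.46785931 0.38264373 0.093     ] [0.6153348  0.38144513 0.117     ] [0.55301835 0.46694312 0.117     ] [0.55301877 0.29846938 0.117     ]
0 dp [16.57, -21.95, 3.96] ang z 6.3 rows>=16.7
1 dp [0.0, -0.0, 3.6] ang z 0.0 rows>=2.2
1 dp [0.0, -0.0, 4.64] ang z 0.0 rows>=0.6
2 dp [0.0, 0.0, -8.64] ang z 0.0 rows>=5.2
3 dp [1.04, -17.32, -0.0] ang z -20.2 rows>=14.1
3 dp [1.04, -17.32, 6.0] ang z -20.2 rows>=3.6
4 dp [0.0, 0.0, -6.0] ang z 0.0 rows>=3.6
```

carry_out:
  dp:
    - [16.57, -21.95, 0]
    - [16.57, -21.95, 0]
    - [16.57, -21.95, 0]
    - [16.57, -21.95, 0]
    - [16.57, -21.95, 0]
    - [16.57, -21.95, 0]
    - [16.57, -21.95, 0]
    - [16.57, -21.95, 0]
    - [16.57, -21.95, 0]
    - [16.57, -21.95, 0]
    - [16.57, -21.95, 0]
    - [16.57, -21.95, 0]
    - [16.57, -21.95, 0]
    - [16.57, -21.95, 0]
    - [16.57, -21.95, 3.96]
    - [16.57, -21.95, 3.96]
    - [16.57, -21.95, 3.96]
    - [16.57, -21.95, 3.96]
    - [16.57, -21.95, 3.96]
    - [16.57, -21.95, 3.96]
  angular:
    - [0, 0, 6.3]
    - [0, 0, 6.3]
    - [0, 0, 6.3]
    - [0, 0, 6.3]
    - [0, 0, 6.3]
    - [0, 0, 6.3]
    - [0, 0, 6.3]
    - [0, 0, 6.3]
    - [0, 0, 6.3]
    - [0, 0, 6.3]
    - [0, 0, 6.3]
    - [0, 0, 6.3]
    - [0, 0, 6.3]
    - [0, 0, 6.3]
    - [0, 0, 6.3]
    - [0, 0, 6.3]
    - [0, 0, 6.3]
    - [0, 0, 6.3]
    - [0, 0, 6.3]
    - [0, 0, 6.3]
  claw: 45

```text
time: 1.77
tool_pos: [0.4491, -0.0196, 0.1189]
tool_rot: [180.0, 0.1, -10.9]
contact_force: [-0.3, -0.2, 0.5]
gripper_width: 0.481
finger_force: 0.0
```

Good; descend.

carry_out:
  dp:
    - [0, 0, 1.6]
    - [0, 0, 3.0]
    - [0, 0, 4.0]
    - [0, 0, 4.3]
    - [0, 0, 4.6]
    - [0, 0, 4.6]
    - [0, 0, 4.6]
  angular:
    - [0, 0, 0]
    - [0, 0, 0]
    - [0, 0, 0]
    - [0, 0, 0]
    - [0, 0, 0]
    - [0, 0, 0]
    - [0, 0, 0]

```text
time: 2.35
tool_pos: [0.4504, -0.022, 0.0062]
tool_rot: [179.9, -0.0, -11.1]
contact_force: [-0.2, 0.7, -0.1]
gripper_width: 0.487
finger_force: 0.0
```

carry_out:
  dp:
    - [0, 0, 0]
    - [0, 0, 0]
    - [0, 0, 0]
    - [0, 0, 0]
    - [0, 0, 0]
    - [0, 0, 0]
    - [0, 0, 0]
    - [0, 0, -1]
    - [0, 0, -2.4]
    - [0, 0, -4]
    - [0, 0, -5.6]
    - [0, 0, -7.2]
    - [0, 0, -8.6]
    - [0, 0, -8.6]
  angular:
    - [0, 0, 0]
    - [0, 0, 0]
    - [0, 0, 0]
    - [0, 0, 0]
    - [0, 0, 0]
    - [0, 0, 0]
    - [0, 0, 0]
    - [0, 0, 0]
    - [0, 0, 0]
    - [0, 0, 0]
    - [0, 0, 0]
    - [0, 0, 0]
    - [0, 0, 0]
    - [0, 0, 0]
  claw: 5

```text
time: 3.52
tool_pos: [0.4522, -0.0192, 0.2262]
tool_rot: [-179.9, -0.4, -11.0]
contact_force: [0.7, 0.1, -0.3]
gripper_width: 0.253
finger_force: 30.0
```

Run:
```python
from plan import *
plan([[(.545,.385,.22,90),(.545,.385,.075,90)],[(.545,.385,.22,90)],
[(.534,-.016,.22,-9),(.534,-.016,.1,-9)],[(.534,-.016,.004,-9)],[(.534,-.016,.22,-9)],[(.545,.385,.22,90),(.545,.385,.075,90)],[(.545,.385,.22,90)]],[.45,-.02,.219,-11])
```

```text
0 dp [0.64, -16.63, -0.04] ang z -20.2 rows>=14.1
0 dp [0.64, -16.63, 5.76] ang z -20.2 rows>=3.5
1 dp [0.0, 0.0, -5.8] ang z 0.0 rows>=3.5
2 dp [-16.04, -0.44, -0.0] ang z 19.8 rows>=13.8
2 dp [-16.04, -0.44, 4.8] ang z 19.8 rows>=2.9
3 dp [-0.0, -0.0, 3.84] ang z 0.0 rows>=2.3
4 dp [0.0, 0.0, -8.64] ang z 0.0 rows>=5.2
5 dp [-2.07, -15.91, -0.0] ang z -19.8 rows>=13.8
5 dp [-2.07, -15.91, 5.8] ang z -19.8 rows>=3.5
6 dp [0.0, 0.0, -5.8] ang z 0.0 rows>=3.5
```

carry_out:
  dp:
    - [0.64, -16.63, 0]
    - [0.64, -16.63, 0]
    - [0.64, -16.63, 0]
    - [0.64, -16.63, 0]
    - [0.64, -16.63, 0]
    - [0.64, -16.63, 0]
    - [0.64, -16.63, 0]
    - [0.64, -16.63, 0]
    - [0.64, -16.63, 0]
    - [0.64, -16.63, 0]
    - [0.64, -16.63, 0]
    - [0.64, -16.63, 0]
    - [0.64, -16.63, 0]
    - [0.64, -16.63, 0]
    - [0.64, -16.63, 0]
    - [0.64, -16.63, 1.5]
    - [0.64, -16.63, 3]
    - [0.64, -16.63, 4.5]
    - [0.64, -16.63, 5.76]
    - [0.64, -16.63, 5.76]
  angular:
    - [0, 0, -20.2]
    - [0, 0, -20.2]
    - [0, 0, -20.2]
    - [0, 0, -20.2]
    - [0, 0, -20.2]
    - [0, 0, -20.2]
    - [0, 0, -20.2]
    - [0, 0, -20.2]
    - [0, 0, -20.2]
    - [0, 0, -20.2]
    - [0, 0, -20.2]
    - [0, 0, -20.2]
    - [0, 0, -20.2]
    - [0, 0, -20.2]
    - [0, 0, -20.2]
    - [0, 0, -20.2]
    - [0, 0, -20.2]
    - [0, 0, -20.2]
    - [0, 0, -20.2]
    - [0, 0, -20.2]

```text
time: 5.18
tool_pos: [0.542, 0.3818, 0.0696]
tool_rot: [-179.5, 0.4, 89.9]
contact_force: [-0.2, -1.1, -0.8]
gripper_width: 0.259
finger_force: 30.0
```

carry_out:
  dp:
    - [0, 0, 0]
    - [0, 0, 0]
    - [0, 0, 0]
    - [0, 0, 0]
    - [0, 0, 0]
    - [0, 0, -1.5]
    - [0, 0, -3]
    - [0, 0, -4.5]
    - [0, 0, -5.8]
    - [0, 0, -5.8]
  angular:
    - [0, 0, 0]
    - [0, 0, 0]
    - [0, 0, 0]
    - [0, 0, 0]
    - [0, 0, 0]
    - [0, 0, 0]
    - [0, 0, 0]
    - [0, 0, 0]
    - [0, 0, 0]
    - [0, 0, 0]
  claw: 45

```text
time: 6.02
tool_pos: [0.5464, 0.3878, 0.2287]
tool_rot: [179.7, -0.4, 90.0]
contact_force: [0.6, 0.9, 0.3]
gripper_width: 0.479
finger_force: 0.0
```

carry_out:
  dp:
    - [-16.04, -0.44, 0]
    - [-16.04, -0.44, 0]
    - [-16.04, -0.44, 0]
    - [-16.04, -0.44, 0]
    - [-16.04, -0.44, 0]
    - [-16.04, -0.44, 0]
    - [-16.04, -0.44, 0]
    - [-16.04, -0.44, 0]
    - [-16.04, -0.44, 0]
    - [-16.04, -0.44, 0]
    - [-16.04, -0.44, 0]
    - [-16.04, -0.44, 0]
    - [-16.04, -0.44, 0]
    - [-16.04, -0.44, 0]
    - [-16.04, -0.44, 1.5]
    - [-16.04, -0.44, 3]
    - [-16.04, -0.44, 4.8]
    - [-16.04, -0.44, 4.8]
  angular:
    - [0, 0, 19.8]
    - [0, 0, 19.8]
    - [0, 0, 19.8]
    - [0, 0, 19.8]
    - [0, 0, 19.8]
    - [0, 0, 19.8]
    - [0, 0, 19.8]
    - [0, 0, 19.8]
    - [0, 0, 19.8]
    - [0, 0, 19.8]
    - [0, 0, 19.8]
    - [0, 0, 19.8]
    - [0, 0, 19.8]
    - [0, 0, 19.8]
    - [0, 0, 19.8]
    - [0, 0, 19.8]
    - [0, 0, 19.8]
    - [0, 0, 19.8]

```text
time: 7.52
tool_pos: [0.5308, -0.0161, 0.0963]
tool_rot: [179.9, 0.5, -9.0]
contact_force: [-0.7, -0.3, 0.5]
gripper_width: 0.484
finger_force: 0.0
```

Run:
```python
from h import *
im,d=capture("top");cv2.imwrite("pics/t1.png",im);pieces(im);print(deproj("top",200,235,d=d[235,200]))
```

```text
A1290 ctr 0.384 -0.096 size 56x39 yaw 169 fill 0.58 L leg 0.357 -0.114 yaw 250 | other leg 0.399 -0.094 yaw 340 IoU 0.46
A1615 ctr 0.433 0.193 size 82x76 yaw 50 fill 0.26 L leg 0.434 0.162 yaw 276 | other leg 0.464 0.198 yaw 6 IoU 0.55
A725 ctr 0.483 -0.090 size 123x37 yaw 156 fill 0.16 L leg 0.491 -0.080 yaw 148 | other leg 0.502 -0.125 yaw 238 IoU 0.28
A629 ctr 0.513 0.086 size 65x25 yaw 26 fill 0.39 L leg 0.505 0.078 yaw 225 | other leg 0.552 0.078 yaw 315 IoU 0.56
A906 ctr 0.564 0.031 size 96x20 yaw 30 fill 0.47 L leg 0.554 0.027 yaw 213 | other leg 0.599 0.018 yaw 303 IoU 0.37
A1806 ctr 0.628 0.084 size 75x28 yaw 117 fill 0.86 
[0.55219191 0.40403221 0.00088688]
```

carry_out:
  dp:
    - [0, 0, 1.2]
    - [0, 0, 2.4]
    - [0, 0, 3.3]
    - [0, 0, 3.84]
    - [0, 0, 3.84]
    - [0, 0, 3.84]
  angular:
    - [0, 0, 0]
    - [0, 0, 0]
    - [0, 0, 0]
    - [0, 0, 0]
    - [0, 0, 0]
    - [0, 0, 0]

```text
time: 8.07
tool_pos: [0.5348, -0.0159, 0.0065]
tool_rot: [180.0, 0.0, -9.0]
contact_force: [-0.8, 0.3, -0.9]
gripper_width: 0.482
finger_force: 0.0
```

carry_out:
  dp:
    - [0, 0, 0]
    - [0, 0, 0]
    - [0, 0, 0]
    - [0, 0, 0]
    - [0, 0, 0]
    - [0, 0, 0]
    - [0, 0, 0]
    - [0, 0, -1]
    - [0, 0, -2.4]
    - [0, 0, -4]
    - [0, 0, -5.6]
    - [0, 0, -7.2]
    - [0, 0, -8.64]
    - [0, 0, -8.64]
  angular:
    - [0, 0, 0]
    - [0, 0, 0]
    - [0, 0, 0]
    - [0, 0, 0]
    - [0, 0, 0]
    - [0, 0, 0]
    - [0, 0, 0]
    - [0, 0, 0]
    - [0, 0, 0]
    - [0, 0, 0]
    - [0, 0, 0]
    - [0, 0, 0]
    - [0, 0, 0]
    - [0, 0, 0]
  claw: 5

```text
time: 9.23
tool_pos: [0.5369, -0.0155, 0.2278]
tool_rot: [-180.0, -0.5, -9.0]
contact_force: [0.8, -0.6, -0.7]
gripper_width: 0.258
finger_force: 30.0
```

carry_out:
  dp:
    - [-2.07, -15.91, 0]
    - [-2.07, -15.91, 0]
    - [-2.07, -15.91, 0]
    - [-2.07, -15.91, 0]
    - [-2.07, -15.91, 0]
    - [-2.07, -15.91, 0]
    - [-2.07, -15.91, 0]
    - [-2.07, -15.91, 0]
    - [-2.07, -15.91, 0]
    - [-2.07, -15.91, 0]
    - [-2.07, -15.91, 0]
    - [-2.07, -15.91, 0]
    - [-2.07, -15.91, 0]
    - [-2.07, -15.91, 0]
    - [-2.07, -15.91, 0]
    - [-2.07, -15.91, 1.5]
    - [-2.07, -15.91, 3]
    - [-2.07, -15.91, 4.5]
    - [-2.07, -15.91, 5.8]
    - [-2.07, -15.91, 5.8]
  angular:
    - [0, 0, -19.8]
    - [0, 0, -19.8]
    - [0, 0, -19.8]
    - [0, 0, -19.8]
    - [0, 0, -19.8]
    - [0, 0, -19.8]
    - [0, 0, -19.8]
    - [0, 0, -19.8]
    - [0, 0, -19.8]
    - [0, 0, -19.8]
    - [0, 0, -19.8]
    - [0, 0, -19.8]
    - [0, 0, -19.8]
    - [0, 0, -19.8]
    - [0, 0, -19.8]
    - [0, 0, -19.8]
    - [0, 0, -19.8]
    - [0, 0, -19.8]
    - [0, 0, -19.8]
    - [0, 0, -19.8]

```text
time: 10.9
tool_pos: [0.5426, 0.3816, 0.0695]
tool_rot: [-179.5, 0.4, 89.8]
contact_force: [0.1, -0.4, -0.6]
gripper_width: 0.257
finger_force: 30.0
```

Release, then view everything with the gripper over the bin.

carry_out:
  dp:
    - [0, 0, 0]
    - [0, 0, 0]
    - [0, 0, 0]
    - [0, 0, 0]
    - [0, 0, 0]
    - [0, 0, -1.5]
    - [0, 0, -3]
    - [0, 0, -4.5]
    - [0, 0, -5.8]
    - [0, 0, -5.8]
    - [0, 0, -5.8]
  angular:
    - [0, 0, 0]
    - [0, 0, 0]
    - [0, 0, 0]
    - [0, 0, 0]
    - [0, 0, 0]
    - [0, 0, 0]
    - [0, 0, 0]
    - [0, 0, 0]
    - [0, 0, 0]
    - [0, 0, 0]
    - [0, 0, 0]
  claw: 45

```text
time: 11.82
tool_pos: [0.5458, 0.3857, 0.2237]
tool_rot: [179.9, -0.1, 90.0]
contact_force: [0.2, 0.0, -0.2]
gripper_width: 0.488
finger_force: 0.0
```

Run:
```python
from h import *
im,d=capture("top");cv2.imwrite("pics/t2.png",im);pieces(im)
s,_=capture("scene")
cv2.imwrite("pics/v2.png",np.hstack([zoom(im,150,190,260,130,1.5),cv2.resize(s,None,fx=.6,fy=.6)[:195]]))
from plan import *
plan([[(.627,.084,.22,117),(.627,.084,.1,117)],[(.627,.084,.004,117)],[(.627,.084,.22,117)],[(.58,-.211,.22,90),(.58,-.211,.11,90)],[(.58,-.211,.22,90)]],[.545,.385,.22,90])
```

```text
A1703 ctr 0.440 0.201 size 82x49 yaw 108 fill 0.42 L leg 0.464 0.199 yaw 11 | other leg 0.426 0.225 yaw 101 IoU 0.38
A1831 ctr 0.627 0.084 size 75x28 yaw 117 fill 0.87 
A1170 ctr 0.643 0.004 size 64x61 yaw 160 fill 0.30 L leg 0.642 -0.020 yaw 341 | other leg 0.622 0.022 yaw 71 IoU 0.89
0 dp [-12.04, 3.28, 0.0] ang z -5.4 rows>=7.5
0 dp [-12.04, 3.28, 4.8] ang z -5.4 rows>=2.9
1 dp [0.0, -0.0, 3.84] ang z 0.0 rows>=2.3
2 dp [-0.0, 0.0, -8.64] ang z 0.0 rows>=5.2
3 dp [-9.66, -7.03, -0.0] ang z 5.4 rows>=7.2
3 dp [-9.66, -7.03, 4.4] ang z 5.4 rows>=2.6
4 dp [0.0, 0.0, -4.4] ang z 0.0 rows>=2.6
```

View pics/v2.png

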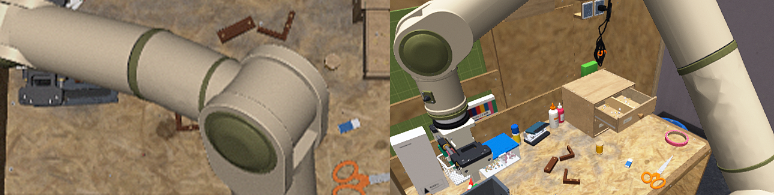

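carry_out:
  dp:
    - [-12.04, 3.28, 0]
    - [-12.04, 3.28, 0]
    - [-12.04, 3.28, 0]
    - [-12.04, 3.28, 0]
    - [-12.04, 3.28, 0]
    - [-12.04, 3.28, 0]
    - [-12.04, 3.28, 0]
    - [-12.04, 3.28, 0]
    - [-12.04, 3.28, 0]
    - [-12.04, 3.28, 1.5]
    - [-12.04, 3.28, 3]
    - [-12.04, 3.28, 4.8]
    - [-12.04, 3.28, 6.2]
    - [-12.04, 3.28, 7.4]
    - [-12.04, 3.28, 8.2]
    - [-12.04, 3.28, 8.64]
    - [-12.04, 3.28, 8.64]
    - [-12.04, 3.28, 8.64]
  angular:
    - [0, 0, -5.4]
    - [0, 0, -5.4]
    - [0, 0, -5.4]
    - [0, 0, -5.4]
    - [0, 0, -5.4]
    - [0, 0, -5.4]
    - [0, 0, -5.4]
    - [0, 0, -5.4]
    - [0, 0, -5.4]
    - [0, 0, -5.4]
    - [0, 0, -5.4]
    - [0, 0, -5.4]
    - [0, 0, -5.4]
    - [0, 0, -5.4]
    - [0, 0, -5.4]
    - [0, 0, -5.4]
    - [0, 0, -5.4]
    - [0, 0, -5.4]

```text
time: 13.42
tool_pos: [0.6261, 0.0848, 0.0041]
tool_rot: [-179.8, -0.1, 117.1]
contact_force: [-1.0, -0.2, -0.1]
gripper_width: 0.485
finger_force: 0.0
```

carry_out:
  dp:
    - [0, 0, 0]
    - [0, 0, 0]
    - [0, 0, 0]
    - [0, 0, 0]
    - [0, 0, 0]
    - [0, 0, 0]
    - [0, 0, 0]
    - [0, 0, -1]
    - [0, 0, -2.4]
    - [0, 0, -4]
    - [0, 0, -5.6]
    - [0, 0, -7.2]
    - [0, 0, -8.64]
    - [0, 0, -8.64]
  angular:
    - [0, 0, 0]
    - [0, 0, 0]
    - [0, 0, 0]
    - [0, 0, 0]
    - [0, 0, 0]
    - [0, 0, 0]
    - [0, 0, 0]
    - [0, 0, 0]
    - [0, 0, 0]
    - [0, 0, 0]
    - [0, 0, 0]
    - [0, 0, 0]
    - [0, 0, 0]
    - [0, 0, 0]
  claw: 5

```text
time: 14.58
tool_pos: [0.6294, 0.086, 0.2279]
tool_rot: [179.6, 0.1, 117.0]
contact_force: [0.1, 0.9, -0.1]
gripper_width: 0.255
finger_force: 30.0
```

carry_out:
  dp:
    - [-2, -1.5, 0]
    - [-4, -3, 0]
    - [-6, -4.4, 0]
    - [-8, -5.8, 0]
    - [-9.66, -7.03, 0]
    - [-9.66, -7.03, 0]
    - [-9.66, -7.03, 0]
    - [-9.66, -7.03, 0]
    - [-9.66, -7.03, 0]
    - [-9.66, -7.03, 0]
    - [-9.66, -7.03, 1.2]
    - [-9.66, -7.03, 2.4]
    - [-9.66, -7.03, 3.6]
    - [-9.66, -7.03, 4.4]
    - [-9.66, -7.03, 4.4]
    - [-9.66, -7.03, 4.4]
  angular:
    - [0, 0, 1]
    - [0, 0, 2]
    - [0, 0, 3]
    - [0, 0, 4]
    - [0, 0, 5.4]
    - [0, 0, 5.4]
    - [0, 0, 5.4]
    - [0, 0, 5.4]
    - [0, 0, 5.4]
    - [0, 0, 5.4]
    - [0, 0, 5.4]
    - [0, 0, 5.4]
    - [0, 0, 5.4]
    - [0, 0, 5.4]
    - [0, 0, 5.4]
    - [0, 0, 5.4]

```text
time: 15.92
tool_pos: [0.5802, -0.2086, 0.1108]
tool_rot: [-179.8, -0.1, 90.2]
contact_force: [0.9, 0.5, 0.7]
gripper_width: 0.248
finger_force: 30.0
```

carry_out:
  dp:
    - [0, 0, 0]
    - [0, 0, 0]
    - [0, 0, 0]
    - [0, 0, 0]
    - [0, 0, 0]
    - [0, 0, -1.5]
    - [0, 0, -3]
    - [0, 0, -4.4]
    - [0, 0, -4.4]
    - [0, 0, -4.4]
  angular:
    - [0, 0, 0]
    - [0, 0, 0]
    - [0, 0, 0]
    - [0, 0, 0]
    - [0, 0, 0]
    - [0, 0, 0]
    - [0, 0, 0]
    - [0, 0, 0]
    - [0, 0, 0]
    - [0, 0, 0]
  claw: 42

```text
time: 16.75
tool_pos: [0.5811, -0.2113, 0.2232]
tool_rot: [179.9, 0.1, 90.0]
contact_force: [-0.9, 0.4, 0.4]
gripper_width: 0.453
finger_force: 0.0
```

Run:
```python
from h import *
im,d=capture("top");cv2.imwrite("pics/t3.png",im);pieces(im)
from plan import *
plan([[(.622,.022,.22,71),(.622,.022,.004,71)],[(.622,.022,.22,71)],[(.585,-.324,.22,90),(.585,-.324,.107,90)],[(.585,-.324,.22,90)],
[(.505,.079,.22,43),(.505,.079,.004,43)],[(.505,.079,.22,43)],[(.560,-.315,.22,90),(.56,-.315,.126,90)],[(.56,-.315,.22,90)]],[.58,-.211,.22,90])
```

```text
A1723 ctr 0.433 0.193 size 82x77 yaw 50 fill 0.27 L leg 0.463 0.198 yaw 7 | other leg 0.427 0.227 yaw 97 IoU 0.44
A1038 ctr 0.528 0.067 size 63x60 yaw 42 fill 0.27 L leg 0.505 0.079 yaw 223 | other leg 0.552 0.077 yaw 313 IoU 0.87
A1170 ctr 0.642 0.004 size 64x61 yaw 160 fill 0.30 L leg 0.642 -0.020 yaw 341 | other leg 0.621 0.022 yaw 71 IoU 0.89
0 dp [9.32, 1.68, 0.0] ang z 3.8 rows>=5.7
0 dp [9.32, 1.68, 8.64] ang z 3.8 rows>=5.2
1 dp [0.0, 0.0, -8.64] ang z 0.0 rows>=5.2
2 dp [-13.57, 3.11, 0.0] ang z -3.8 rows>=8.3
2 dp [-13.57, 3.11, 4.52] ang z -3.8 rows>=2.7
3 dp [0.0, 0.0, -4.52] ang z 0.0 rows>=2.7
4 dp [16.12, -3.2, -0.0] ang z 9.4 rows>=9.9
4 dp [16.12, -3.2, 8.64] ang z 9.4 rows>=5.2
5 dp [0.0, 0.0, -8.64] ang z 0.0 rows>=5.2
6 dp [-9.14, 13.03, 0.0] ang z -9.4 rows>=9.5
6 dp [-9.14, 13.03, 3.76] ang z -9.4 rows>=2.3
7 dp [0.0, 0.0, -3.76] ang z 0.0 rows>=2.3
```

carry_out:
  dp:
    - [9.32, 1.68, 0]
    - [9.32, 1.68, 0]
    - [9.32, 1.68, 0]
    - [9.32, 1.68, 0]
    - [9.32, 1.68, 0]
    - [9.32, 1.68, 0]
    - [9.32, 1.68, 0]
    - [9.32, 1.68, 1.5]
    - [9.32, 1.68, 3]
    - [9.32, 1.68, 4.8]
    - [9.32, 1.68, 6.2]
    - [9.32, 1.68, 7.4]
    - [9.32, 1.68, 8.2]
    - [9.32, 1.68, 8.64]
    - [9.32, 1.68, 8.64]
    - [9.32, 1.68, 8.64]
  angular:
    - [0, 0, 3.8]
    - [0, 0, 3.8]
    - [0, 0, 3.8]
    - [0, 0, 3.8]
    - [0, 0, 3.8]
    - [0, 0, 3.8]
    - [0, 0, 3.8]
    - [0, 0, 3.8]
    - [0, 0, 3.8]
    - [0, 0, 3.8]
    - [0, 0, 3.8]
    - [0, 0, 3.8]
    - [0, 0, 3.8]
    - [0, 0, 3.8]
    - [0, 0, 3.8]
    - [0, 0, 3.8]
  claw: 30

```text
time: 18.13
tool_pos: [0.6211, 0.0216, 0.0039]
tool_rot: [-179.8, 0.1, 71.0]
contact_force: [0.3, 0.6, 0.4]
gripper_width: 0.325
finger_force: 0.0
```

carry_out:
  dp:
    - [0, 0, 0]
    - [0, 0, 0]
    - [0, 0, 0]
    - [0, 0, 0]
    - [0, 0, 0]
    - [0, 0, 0]
    - [0, 0, 0]
    - [0, 0, -1]
    - [0, 0, -2.4]
    - [0, 0, -4]
    - [0, 0, -5.6]
    - [0, 0, -7.2]
    - [0, 0, -8.64]
    - [0, 0, -8.64]
  angular:
    - [0, 0, 0]
    - [0, 0, 0]
    - [0, 0, 0]
    - [0, 0, 0]
    - [0, 0, 0]
    - [0, 0, 0]
    - [0, 0, 0]
    - [0, 0, 0]
    - [0, 0, 0]
    - [0, 0, 0]
    - [0, 0, 0]
    - [0, 0, 0]
    - [0, 0, 0]
    - [0, 0, 0]
  claw: 0

```text
time: 19.3
tool_pos: [0.6249, 0.0237, 0.2278]
tool_rot: [179.6, -0.2, 71.0]
contact_force: [1.0, 0.5, 0.2]
gripper_width: 0.101
finger_force: 30.0
```

carry_out:
  dp:
    - [-2, 0.5, 0]
    - [-4, 0.9, 0]
    - [-6, 1.4, 0]
    - [-8, 1.8, 0]
    - [-10, 2.3, 0]
    - [-12, 2.7, 0]
    - [-13.57, 3.11, 0]
    - [-13.57, 3.11, 0]
    - [-13.57, 3.11, 0]
    - [-13.57, 3.11, 0]
    - [-13.57, 3.11, 0]
    - [-13.57, 3.11, 1.2]
    - [-13.57, 3.11, 2.4]
    - [-13.57, 3.11, 3.6]
    - [-13.57, 3.11, 4.52]
    - [-13.57, 3.11, 4.52]
    - [-13.57, 3.11, 4.52]
  angular:
    - [0, 0, -1]
    - [0, 0, -2]
    - [0, 0, -3]
    - [0, 0, -3.8]
    - [0, 0, -3.8]
    - [0, 0, -3.8]
    - [0, 0, -3.8]
    - [0, 0, -3.8]
    - [0, 0, -3.8]
    - [0, 0, -3.8]
    - [0, 0, -3.8]
    - [0, 0, -3.8]
    - [0, 0, -3.8]
    - [0, 0, -3.8]
    - [0, 0, -3.8]
    - [0, 0, -3.8]
    - [0, 0, -3.8]

```text
time: 20.72
tool_pos: [0.5855, -0.3211, 0.1074]
tool_rot: [-179.9, -0.1, 90.2]
contact_force: [-0.2, 0.2, 1.1]
gripper_width: 0.103
finger_force: 30.0
```

Held (10 mm). Release, go to corner B.

carry_out:
  dp:
    - [0, 0, 0]
    - [0, 0, 0]
    - [0, 0, 0]
    - [0, 0, 0]
    - [0, 0, -1]
    - [0, 0, -2.5]
    - [0, 0, -4.52]
    - [0, 0, -4.52]
    - [0, 0, -4.52]
  angular:
    - [0, 0, 0]
    - [0, 0, 0]
    - [0, 0, 0]
    - [0, 0, 0]
    - [0, 0, 0]
    - [0, 0, 0]
    - [0, 0, 0]
    - [0, 0, 0]
    - [0, 0, 0]
  claw: 25

```text
time: 21.47
tool_pos: [0.587, -0.3242, 0.2251]
tool_rot: [179.8, 0.2, 90.0]
contact_force: [-0.3, 0.1, 0.3]
gripper_width: 0.27
finger_force: 0.0
```

carry_out:
  dp:
    - [16.12, -3.2, 0]
    - [16.12, -3.2, 0]
    - [16.12, -3.2, 0]
    - [16.12, -3.2, 0]
    - [16.12, -3.2, 0]
    - [16.12, -3.2, 0]
    - [16.12, -3.2, 0]
    - [16.12, -3.2, 0]
    - [16.12, -3.2, 0]
    - [16.12, -3.2, 0]
    - [16.12, -3.2, 0]
    - [16.12, -3.2, 1.5]
    - [16.12, -3.2, 3]
    - [16.12, -3.2, 4.8]
    - [16.12, -3.2, 6.2]
    - [16.12, -3.2, 7.4]
    - [16.12, -3.2, 8.2]
    - [16.12, -3.2, 8.64]
    - [16.12, -3.2, 8.64]
    - [16.12, -3.2, 8.64]
  angular:
    - [0, 0, 9.4]
    - [0, 0, 9.4]
    - [0, 0, 9.4]
    - [0, 0, 9.4]
    - [0, 0, 9.4]
    - [0, 0, 9.4]
    - [0, 0, 9.4]
    - [0, 0, 9.4]
    - [0, 0, 9.4]
    - [0, 0, 9.4]
    - [0, 0, 9.4]
    - [0, 0, 9.4]
    - [0, 0, 9.4]
    - [0, 0, 9.4]
    - [0, 0, 9.4]
    - [0, 0, 9.4]
    - [0, 0, 9.4]
    - [0, 0, 9.4]
    - [0, 0, 9.4]
    - [0, 0, 9.4]
  claw: 30

```text
time: 23.13
tool_pos: [0.504, 0.0787, 0.0042]
tool_rot: [-179.9, 0.2, 43.0]
contact_force: [0.2, -0.7, 0.3]
gripper_width: 0.323
finger_force: 0.0
```

carry_out:
  dp:
    - [0, 0, 0]
    - [0, 0, 0]
    - [0, 0, 0]
    - [0, 0, 0]
    - [0, 0, 0]
    - [0, 0, 0]
    - [0, 0, 0]
    - [0, 0, -1]
    - [0, 0, -2.4]
    - [0, 0, -4]
    - [0, 0, -5.6]
    - [0, 0, -7.2]
    - [0, 0, -8.64]
    - [0, 0, -8.64]
  angular:
    - [0, 0, 0]
    - [0, 0, 0]
    - [0, 0, 0]
    - [0, 0, 0]
    - [0, 0, 0]
    - [0, 0, 0]
    - [0, 0, 0]
    - [0, 0, 0]
    - [0, 0, 0]
    - [0, 0, 0]
    - [0, 0, 0]
    - [0, 0, 0]
    - [0, 0, 0]
    - [0, 0, 0]
  claw: 0

```text
time: 24.3
tool_pos: [0.5077, 0.0802, 0.2273]
tool_rot: [179.8, -0.3, 43.0]
contact_force: [1.3, 1.4, -0.4]
gripper_width: 0.105
finger_force: 30.0
```

carry_out:
  dp:
    - [-1, 1.5, 0]
    - [-2.1, 3, 0]
    - [-3.1, 4.5, 0]
    - [-4.2, 6, 0]
    - [-5.3, 7.5, 0]
    - [-6.3, 9, 0]
    - [-7.4, 10.5, 0]
    - [-8.4, 12, 0]
    - [-9.14, 13.03, 0]
    - [-9.14, 13.03, 0]
    - [-9.14, 13.03, 0]
    - [-9.14, 13.03, 0]
    - [-9.14, 13.03, 0]
    - [-9.14, 13.03, 1.2]
    - [-9.14, 13.03, 2.4]
    - [-9.14, 13.03, 3.3]
    - [-9.14, 13.03, 3.76]
    - [-9.14, 13.03, 3.76]
    - [-9.14, 13.03, 3.76]
  angular:
    - [0, 0, -1]
    - [0, 0, -2]
    - [0, 0, -3]
    - [0, 0, -4]
    - [0, 0, -5]
    - [0, 0, -6]
    - [0, 0, -7]
    - [0, 0, -8]
    - [0, 0, -9.4]
    - [0, 0, -9.4]
    - [0, 0, -9.4]
    - [0, 0, -9.4]
    - [0, 0, -9.4]
    - [0, 0, -9.4]
    - [0, 0, -9.4]
    - [0, 0, -9.4]
    - [0, 0, -9.4]
    - [0, 0, -9.4]
    - [0, 0, -9.4]

```text
time: 25.88
tool_pos: [0.5606, -0.3139, 0.1277]
tool_rot: [-179.9, 0.0, 90.1]
contact_force: [1.0, -0.8, 1.0]
gripper_width: 0.107
finger_force: 30.0
```

carry_out:
  dp:
    - [0, 0, 0]
    - [0, 0, 0]
    - [0, 0, 0]
    - [0, 0, 0]
    - [0, 0, -1]
    - [0, 0, -2.5]
    - [0, 0, -3.76]
    - [0, 0, -3.76]
    - [0, 0, -3.76]
  angular:
    - [0, 0, 0]
    - [0, 0, 0]
    - [0, 0, 0]
    - [0, 0, 0]
    - [0, 0, 0]
    - [0, 0, 0]
    - [0, 0, 0]
    - [0, 0, 0]
    - [0, 0, 0]
  claw: 20

```text
time: 26.63
tool_pos: [0.5612, -0.3154, 0.2233]
tool_rot: [179.9, 0.1, 90.0]
contact_force: [-0.4, 0.1, -0.3]
gripper_width: 0.215
finger_force: 0.0
```

Run:
```python
from h import *
im,d=capture("top");cv2.imwrite("pics/t4.png",im);cv2.imwrite("pics/fit4.png",pieces(im)[250:])
s,_=capture("scene");cv2.imwrite("pics/v4.png",np.hstack([zoom(im,160,190,170,110,2.3),zoom(s,280,100,190,121,2.09)]))
```

```text
A1709 ctr 0.433 0.193 size 82x77 yaw 50 fill 0.27 L leg 0.465 0.198 yaw 6 | other leg 0.429 0.227 yaw 96 IoU 0.44
```

View pics/v4.png

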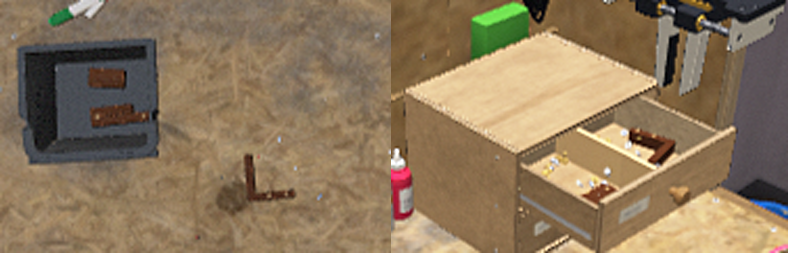

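Run:
```python
from plan import *
plan([[(.433,.163,.22,94),(.433,.163,.004,94)],[(.433,.163,.22,94)],[(.572,-.32,.22,90),(.572,-.32,.14,90)],[(.572,-.32,.22,90)]],[.56,-.315,.22,90])
```

```text
0 dp [19.12, -5.08, -0.0] ang z -0.8 rows>=11.9
0 dp [19.12, -5.08, 8.64] ang z -0.8 rows>=5.2
1 dp [0.0, 0.0, -8.64] ang z 0.0 rows>=5.2
2 dp [-19.66, 4.2, 0.0] ang z 0.8 rows>=12.1
2 dp [-19.66, 4.2, 3.2] ang z 0.8 rows>=1.9
3 dp [0.0, 0.0, -3.2] ang z 0.0 rows>=1.9
```

carry_out:
  dp:
    - [19.12, -5.08, 0]
    - [19.12, -5.08, 0]
    - [19.12, -5.08, 0]
    - [19.12, -5.08, 0]
    - [19.12, -5.08, 0]
    - [19.12, -5.08, 0]
    - [19.12, -5.08, 0]
    - [19.12, -5.08, 0]
    - [19.12, -5.08, 0]
    - [19.12, -5.08, 0]
    - [19.12, -5.08, 0]
    - [19.12, -5.08, 0]
    - [19.12, -5.08, 0]
    - [19.12, -5.08, 1.5]
    - [19.12, -5.08, 3]
    - [19.12, -5.08, 4.8]
    - [19.12, -5.08, 6]
    - [19.12, -5.08, 6]
    - [19.12, -5.08, 6]
  angular:
    - [0, 0, -0.8]
    - [0, 0, -0.8]
    - [0, 0, -0.8]
    - [0, 0, -0.8]
    - [0, 0, -0.8]
    - [0, 0, -0.8]
    - [0, 0, -0.8]
    - [0, 0, -0.8]
    - [0, 0, -0.8]
    - [0, 0, -0.8]
    - [0, 0, -0.8]
    - [0, 0, -0.8]
    - [0, 0, -0.8]
    - [0, 0, -0.8]
    - [0, 0, -0.8]
    - [0, 0, -0.8]
    - [0, 0, -0.8]
    - [0, 0, -0.8]
    - [0, 0, -0.8]
  claw: 32

```text
time: 28.32
tool_pos: [0.4315, 0.1625, 0.0699]
tool_rot: [-179.6, 0.1, 94.1]
contact_force: [-0.0, 0.4, 1.2]
gripper_width: 0.348
finger_force: 0.0
```

carry_out:
  dp:
    - [0, 0, 0.9]
    - [0, 0, 1.8]
    - [0, 0, 2.64]
    - [0, 0, 2.64]
    - [0, 0, 2.64]
  angular:
    - [0, 0, 0]
    - [0, 0, 0]
    - [0, 0, 0]
    - [0, 0, 0]
    - [0, 0, 0]

```text
time: 28.73
tool_pos: [0.4334, 0.1629, 0.0062]
tool_rot: [-179.9, 0.0, 94.0]
contact_force: [-0.1, 0.1, 0.6]
gripper_width: 0.346
finger_force: 0.0
```

carry_out:
  dp:
    - [0, 0, 0]
    - [0, 0, 0]
    - [0, 0, 0]
    - [0, 0, 0]
    - [0, 0, 0]
    - [0, 0, 0]
    - [0, 0, 0]
    - [0, 0, -1]
    - [0, 0, -2.4]
    - [0, 0, -4]
    - [0, 0, -5.6]
    - [0, 0, -7.2]
    - [0, 0, -8.64]
    - [0, 0, -8.64]
  angular:
    - [0, 0, 0]
    - [0, 0, 0]
    - [0, 0, 0]
    - [0, 0, 0]
    - [0, 0, 0]
    - [0, 0, 0]
    - [0, 0, 0]
    - [0, 0, 0]
    - [0, 0, 0]
    - [0, 0, 0]
    - [0, 0, 0]
    - [0, 0, 0]
    - [0, 0, 0]
    - [0, 0, 0]
  claw: 0

```text
time: 29.9
tool_pos: [0.4349, 0.1646, 0.2269]
tool_rot: [179.7, -0.1, 94.0]
contact_force: [1.8, 2.0, -0.5]
gripper_width: 0.1
finger_force: 29.9
```

carry_out:
  dp:
    - [-1.6, 0.35, 0]
    - [-3.2, 0.7, 0]
    - [-4.8, 1, 0]
    - [-6.4, 1.4, 0]
    - [-8, 1.7, 0]
    - [-9.6, 2, 0]
    - [-11.2, 2.4, 0]
    - [-12.8, 2.7, 0]
    - [-14.4, 3.1, 0]
    - [-16, 3.4, 0]
    - [-17.6, 3.8, 0]
    - [-19, 4.1, 0]
    - [-19.66, 4.2, 0]
    - [-19.66, 4.2, 0]
    - [-19.66, 4.2, 0]
    - [-19.66, 4.2, 1.2]
    - [-19.66, 4.2, 2.4]
    - [-19.66, 4.2, 3.2]
    - [-19.66, 4.2, 3.2]
    - [-19.66, 4.2, 3.2]
  angular:
    - [0, 0, 0.8]
    - [0, 0, 0.8]
    - [0, 0, 0.8]
    - [0, 0, 0.8]
    - [0, 0, 0.8]
    - [0, 0, 0.8]
    - [0, 0, 0.8]
    - [0, 0, 0.8]
    - [0, 0, 0.8]
    - [0, 0, 0.8]
    - [0, 0, 0.8]
    - [0, 0, 0.8]
    - [0, 0, 0.8]
    - [0, 0, 0.8]
    - [0, 0, 0.8]
    - [0, 0, 0.8]
    - [0, 0, 0.8]
    - [0, 0, 0.8]
    - [0, 0, 0.8]
    - [0, 0, 0.8]

```text
time: 31.57
tool_pos: [0.5719, -0.3183, 0.141]
tool_rot: [-179.8, -0.1, 90.1]
contact_force: [1.0, -0.3, 0.0]
gripper_width: 0.104
finger_force: 29.9
```

carry_out:
  dp:
    - [0, 0, 0]
    - [0, 0, 0]
    - [0, 0, 0]
    - [0, 0, 0]
    - [0, 0, -1]
    - [0, 0, -2]
    - [0, 0, -3.2]
    - [0, 0, -3.2]
    - [0, 0, -3.2]
  angular:
    - [0, 0, 0]
    - [0, 0, 0]
    - [0, 0, 0]
    - [0, 0, 0]
    - [0, 0, 0]
    - [0, 0, 0]
    - [0, 0, 0]
    - [0, 0, 0]
    - [0, 0, 0]
  claw: 22

```text
time: 32.32
tool_pos: [0.5732, -0.3204, 0.2232]
tool_rot: [179.9, 0.1, 90.0]
contact_force: [-1.4, 0.7, -0.2]
gripper_width: 0.239
finger_force: 0.0
```

Run:
```python
from h import *
from plan import *
print("knob",deproj("top",434,247,z=.13))
plan([[(.44,-.265,.22,90),(.44,-.265,.112,90)]])
```

```text
knob [ 0.50428209 -0.27026343  0.13      ]
0 dp [2.2, -5.28, -0.0] ang z 0.0 rows>=3.4
0 dp [2.2, -5.28, 4.32] ang z 0.0 rows>=2.6
```

carry_out:
  dp:
    - [2.2, -5.28, 0]
    - [2.2, -5.28, 0]
    - [2.2, -5.28, 0]
    - [2.2, -5.28, 0]
    - [2.2, -5.28, 0]
    - [2.2, -5.28, 0]
  angular:
    - [0, 0, 0]
    - [0, 0, 0]
    - [0, 0, 0]
    - [0, 0, 0]
    - [0, 0, 0]
    - [0, 0, 0]
  claw: 0

```text
time: 32.82
tool_pos: [0.4393, -0.2656, 0.221]
tool_rot: [-179.8, 0.1, 90.0]
contact_force: [0.6, -0.5, 0.7]
gripper_width: 0.005
finger_force: 0.0
```

Run:
```python
from h import *
im,d=capture("top");s,ds=capture("scene");cv2.imwrite("pics/t5.png",im)
cv2.imwrite("pics/v5.png",np.hstack([zoom(im,160,150,280,140,1.7),zoom(s,320,130,140,105,2.27)[:238]]))
P=np.array([deproj("scene",u,v,d=ds[v,u]) for v in range(130,230) for u in range(330,450)])
q=P[(P[:,0]>.535)&(P[:,0]<.63)&(P[:,1]<-.272)&(P[:,1]>-.36)&(P[:,2]<.165)];print(q[:,2].max(),np.percentile(q[:,2],[50,95]))
```

```text
0.1437998999411596 [-0.00023096  0.13025045]
```

View pics/v5.png

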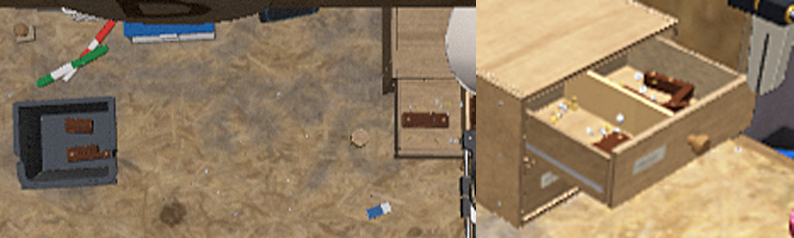

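carry_out:
  dp:
    - [0, 0, 1.5]
    - [0, 0, 3]
    - [0, 0, 4.32]
    - [0, 0, 4.32]
    - [0, 0, 4.32]
    - [0, 0.4, 4.32]
    - [0, 0.8, 4.32]
    - [0, 1.1, 4.32]
    - [0, 1.4, 4.32]
    - [0, 1.7, 4.32]
    - [0, 2, 4.32]
    - [0, 2.3, 4.32]
    - [0, 2.6, 4.32]
    - [0, 2.9, 4.32]
    - [0, 3.2, 4.32]
    - [0, 3.2, 4.32]
  angular:
    - [0, 0, 0]
    - [0, 0, 0]
    - [0, 0, 0]
    - [0, 0, 0]
    - [0, 0, 0]
    - [0, 0, 0]
    - [0, 0, 0]
    - [0, 0, 0]
    - [0, 0, 0]
    - [0, 0, 0]
    - [0, 0, 0]
    - [0, 0, 0]
    - [0, 0, 0]
    - [0, 0, 0]
    - [0, 0, 0]
    - [0, 0, 0]

```text
time: 34.25
tool_pos: [0.522, -0.2649, 0.1131]
tool_rot: [-180.0, -0.0, 90.0]
contact_force: [-0.1, 0.3, 1.2]
gripper_width: 0.003
finger_force: 0.0
```

carry_out:
  dp:
    - [0, 0.3, 0]
    - [0, 0.6, 0]
    - [0, 0.9, 0]
    - [0, 1.2, 0]
    - [0, 1.5, 0]
    - [0, 1.8, 0]
    - [0, 2.1, 0]
    - [0, 2.4, 0]
    - [0, 2.4, 0]
  angular:
    - [0, 0, 0]
    - [0, 0, 0]
    - [0, 0, 0]
    - [0, 0, 0]
    - [0, 0, 0]
    - [0, 0, 0]
    - [0, 0, 0]
    - [0, 0, 0]
    - [0, 0, 0]

```text
time: 35.0
tool_pos: [0.582, -0.2648, 0.1131]
tool_rot: [-180.0, -0.0, 90.0]
contact_force: [0.2, 0.5, 0.1]
gripper_width: 0.009
finger_force: 0.0
```

carry_out:
  dp:
    - [0, 0.12, 0]
    - [0, 0.24, 0]
    - [0, 0.36, 0]
    - [0, 0.48, 0]
    - [0, 0.6, 0]
    - [0, 0.6, 0]
  angular:
    - [0, 0, 0]
    - [0, 0, 0]
    - [0, 0, 0]
    - [0, 0, 0]
    - [0, 0, 0]
    - [0, 0, 0]

```text
time: 35.5
tool_pos: [0.5958, -0.2652, 0.113]
tool_rot: [-179.9, 0.0, 90.0]
contact_force: [-0.2, -0.2, -0.4]
gripper_width: 0.005
finger_force: 0.0
```

Run:
```python
from h import *
s,ds=capture("scene");im,d=capture("top");cv2.imwrite("pics/v6.png",np.hstack([zoom(s,280,100,190,150,2),zoom(im,360,150,150,120,2.5)]))
```

```text
(no output)
```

View pics/v6.png

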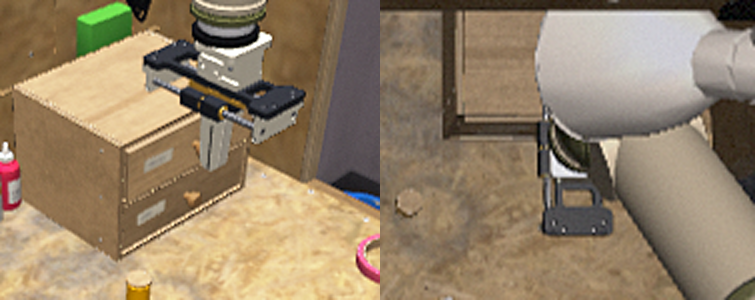

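carry_out:
  dp:
    - [0, 0.06, 0]
    - [0, 0.12, 0]
    - [0, 0.18, 0]
    - [0, 0.24, 0]
    - [0, 0.24, 0]
  angular:
    - [0, 0, 0]
    - [0, 0, 0]
    - [0, 0, 0]
    - [0, 0, 0]
    - [0, 0, 0]

```text
time: 36.02
tool_pos: [0.6015, -0.2652, 0.113]
tool_rot: [-179.9, 0.0, 90.0]
contact_force: [-0.1, 0.1, 0.7]
gripper_width: 0.006
finger_force: 0.0
```

carry_out:
  dp:
    - [0, 0.06, 0]
    - [0, 0.12, 0]
    - [0, 0.16, 0]
    - [0, 0.16, 0]
  angular:
    - [0, 0, 0]
    - [0, 0, 0]
    - [0, 0, 0]
    - [0, 0, 0]

```text
time: 36.35
tool_pos: [0.6036, -0.2652, 0.1128]
tool_rot: [-179.7, 0.0, 90.0]
contact_force: [-5.7, 0.8, 4.6]
gripper_width: 0.004
finger_force: 3.2
```

carry_out:
  dp:
    - [0, 0.06, 0]
    - [0, 0.12, 0]
    - [0, 0.12, 0]
    - [0, 0.12, 0]
  angular:
    - [0, 0, 0]
    - [0, 0, 0]
    - [0, 0, 0]
    - [0, 0, 0]

```text
time: 36.68
tool_pos: [0.6038, -0.2653, 0.1127]
tool_rot: [-179.4, 0.1, 90.0]
contact_force: [-16.0, 1.8, 11.9]
gripper_width: 0.004
finger_force: 8.6
```

Home against the stop. Back off and check.

carry_out:
  dp:
    - [0, -0.3, 0]
    - [0, -1, 0]
    - [0, -2.5, 0]
    - [0, -4, 0]
    - [0, -5, 0]
    - [0, -5, -2]
    - [0, -5, -4]
    - [3, -5, -4]
    - [4, -5, -4]
    - [5, -5, -4]
    - [5, -5, -4]
    - [5, -5, -4]
  angular:
    - [0, 0, 0]
    - [0, 0, 0]
    - [0, 0, 0]
    - [0, 0, 0]
    - [0, 0, 0]
    - [0, 0, 0]
    - [0, 0, 0]
    - [0, 0, 0]
    - [0, 0, 0]
    - [0, 0, 0]
    - [0, 0, 0]
    - [0, 0, 0]

```text
time: 37.68
tool_pos: [0.4839, -0.1378, 0.214]
tool_rot: [180.0, 0.1, 90.3]
contact_force: [-0.4, -1.5, 0.5]
gripper_width: 0.001
finger_force: 0.0
```

Run:
```python
from h import *
s,ds=capture("scene");im,d=capture("top");cv2.imwrite("pics/v7.png",np.hstack([zoom(s,280,100,190,150,2.2),zoom(im,360,150,150,132,2.5)]))
```

```text
(no output)
```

View pics/v7.png

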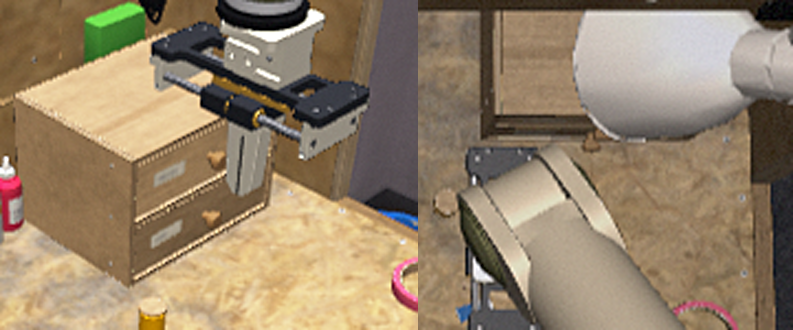

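```bash
python3 -c "
from bench import arm
print(arm.sign_off())"
```

```text
the job is handed in; nothing more can be done
None
```

I sorted all six pieces and handed the job in: the short and chipped rails are in the scrap bin, the sound rail is in the left bay, and the three square corners are in the right bay. The drawer is pushed fully shut, and I left the eraser and spool alone.

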